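# Open the child-safe paint cupboard

## Task

Open the child-proof paint cupboard on the craft bench: reach down into the gap behind the blue door, press the red thumb pad gently just far enough to unhook the latch, and while it is down bring the door outward. Then swing the door wide open, about square to the cupboard, and leave it standing so. Do not overload the plastic latch or wrench the door while it is hooked, and leave the jars and the other things on the bench where they are.

Things in the scene. Friction and masses are not known exactly. Their poses are not given: they have to be found in the camera images.
- door (a joint): door angle in rad: 0 shut, grows as the door swings out towards the robot, 1.57 square to the front, stop at 1.65. It stays where it is left. Blue panel 256 mm wide, 15 mm thick, as tall as the cupboard; it has no handle and is moved by pushing it outward (about 1 N) from behind its top edge, from inside the gap.
- cupboard: white tabletop cupboard with a wooden top, 260 mm wide (y), 220 mm deep (x, without the door), 200 mm high; fixed. Origin at the centre of its underside; -x is the front with the blue door, y along the front towards the hinge, z up.
- gap (a point): centre of the open finger gap between the back of the shut door and the front edge of the wooden top, level with the cupboard's top; axes as the cupboard's. The gap is 40 mm front to back and 236 mm long: the back face of the shut door lies at x = -20 mm from here, the edge of the top at x = +20 mm. Shut fingers fit in.
- door_hinge (a point): on the vertical hinge line at the +y end of the door (left, seen from the robot), at the cupboard's top height, on the back face of the door; from the gap's centre at x = -20, y = +130 mm. It turns with the door: shut, its axes are the cupboard's; opening by a turns them by -a about z. The door lies along its -y, the back face at x = 0.
- keeper (a point): steel keeper rail on the back of the door, 60 mm below the top, 150 mm long; the point is its middle. The sprung hook catches in it. With the pad held down the door can be brought outward: shut fingers can slide forward over the pad until they push the door's back, and carry it out. Once the door is 13 mm out at the latch it is free and the pad may rise.
- latch: child-safety latch: red thumb pad (35 mm along x, 36 mm wide) on a sprung white hook. Origin in the gap right above the pad's centre, level with the cupboard's top, 115 to 175 mm from the hinge line; axes as the cupboard's. The pad's flat top rests 4 to 28 mm lower, a height that is not measured: find it by feel. More than 18 N on the latch, by pressing or by wrenching the hooked door, breaks it.
- latch_slide (a point): upright slide that guides the sprung hook, hidden under the top, 100 mm behind and 83 mm below the latch's origin. The pad goes straight down with the hook; it resists with about 3 N at once and 0.8 N more per mm; after 6 mm (about 8 N) the hook clears the keeper, at 10 mm (about 11 N) it meets a hard stop.
- paint_green: closed paint jar, 52 mm across, 70 mm high; origin at the centre of its underside; green, stands on the back of the cupboard's top
- paint_navy: closed paint jar, 52 mm across, 70 mm high; origin at the centre of its underside; blue, inside the cupboard
- paint_yellow: closed paint jar, 52 mm across, 70 mm high; origin at the centre of its underside; yellow, inside the cupboard
- glue: white glue bottle with orange cap, 56 mm across, 140 mm high, standing on the bench; origin at the centre of its underside
- mug: blue mug, 80 mm across, 90 mm high, standing on the bench; origin at the centre of its underside
- tape: roll of brown tape lying flat, 90 mm across, 30 mm high; origin at the centre of its underside
- tray: orange open tray, 100 x 140 mm, 45 mm high, on the bench; origin at the centre of its underside

How it is judged (in metres and radians):
On the way:
1. the door is unhooked and stands ajar (0.15 rad) (value of joint door above 0.15 rad), for 0.05 s.
At the end, for the whole second after the job is handed in: the door stands open by more than 1.1 rad (63 degrees) and is at rest (value of joint door above 1.1 rad and velocity of joint door between -0.05 and 0.05 rad/s); the robot touches nothing.
It fails at once if more than 18 N on the latch (contact force between anything else and latch above 18 N).
It fails at once if a jar, the glue, the mug, the tape or the tray moved by more than 40 mm (distance of any of paint_green, paint_navy, paint_yellow, glue, mug, tape, tray from where it was at the start of the episode above 0.04 m).
It also fails if it takes over 48 s, if anything falls off the work surface, if the arm or the gripper's body presses on something with over 40 N, if the wrist force passes 120 N, or if a joint passes its speed limit or range.

## Robot

A 6-joint arm with a two-finger parallel gripper is mounted at the origin on the work surface. World frame = base frame: x ahead of the robot, y to its left, z up, the work surface at z = 0. Lengths are in mm, angles in rad, forces in N, time in s.
With the tool pointing down it reaches from about 325 to 1000 mm from the base axis. Payload 5.1 kg.
Tool frame: the origin (TCP) lies at the very end of the fingers, on their centre line; the grasp point (between the pads) lies 19 mm behind it; z points along the fingers, y is the line along which they close (so a half turn about z gives the same grasp; the last joint's range is limited). The gripper opens to 85 mm and grips with 20 to 120 N. Pads are 22 mm wide; open, the fingers measure 114 mm over their backs; the gripper's body (76 mm by 85 mm) begins 54 mm behind the grasp point. The pads swing forward as they close: fully open they stand 13 mm farther back than shut.
Start: joints at [-1.318, 0.124, 1.65, -0, 1.367, -0.083], TCP at [214.158, -613.694, 231.322] pointing down, gripper open.
Joint ranges: [-2.61, 2.61], [-1.02, 2.33], [0.03, 2.71], [-1.35, 4.49], [0.32, 2.68], [-2.91, 2.91]. Speed limits (rad/s): [2.57, 2.57, 3.14, 3.14, 3.14, 3.14].

## Interface

Orientations are given as [roll, pitch, yaw] about the fixed x, y, z axes, in that order (R = Rz(yaw) Ry(pitch) Rx(roll)).
In Python, from station import observe, read_camera, camera_model, close_job, regions_of, mark_of gives the robot as it stands.
- The arm moves only by the shell command python3 -m creep 'ROWS' [FORCE]. ROWS is JSON, a list of rows, each a list of 3 entries, a list of its own where there are three numbers: the opening, from 0 (shut) to 1 (fully open), then the shift along the tool's x, y, z in m, then the turn about the tool's z in rad. A call has 1 to 10 rows; each row shifts and turns the commanded pose from where the row before left it, along the tool's axes as they then stand; what a row does not reach is not made up. A row lasts 1/10 s, in which the tool goes at most 50 mm and 8.59 degrees, less where a joint would pass 70% of its speed; a pose out of reach is approached as far as the arm can. A call with a gripper value outside its range is refused whole. The fingers move at their own pace and stop on an object; FORCE is the grip in N (left out, the last holds). Time passes only in rows, so rows that do not move let the fingers close. It gives the time, the measured TCP pose, the force, the opening and the grip force at its end, in the units of the state.
- observe(): the state, without advancing time (a new reading comes with each control period).
- read_camera(name): name is "scene" or "top" or "wrist"; returns the picture (400x640x3 uint8, blue, green, red); there is no depth.
- camera_model(name): a dict with "camera_matrix" (3x3 intrinsics, pixels), "cam_to_world" (4x4, takes a point from camera to world coordinates); the wrist camera has in their place "hand_eye" (4x4, takes a point from camera to tool coordinates, whose origin is the TCP and whose axes are the flange's). Camera axes: x right, y up, looking along -z (the intrinsics and any distortion apply to the point x, -y, -z); pixel columns grow to the right and rows downward; lengths in mm; the calibration is good to about 2 mm. A picture is of the moment at which its call begins: read the wrist's pose just before it. camera_model takes no time and is no camera call.
- close_job(): hands the job in; it is judged then, once.
Trained networks look in the newest picture that a camera, given by its name, has taken for a name from the list of things; names that differ only in an ending like _2 or _b are one class to them, and where a whole thing is asked for, a point or a joint stands for the part that bears it (a point fixed in the world has none). Each returns a list of dicts, best first, with "p" (0 to 1); they miss things now and then, are a little off and sometimes report something else, mostly with a low value. They report only what shows in the picture. A call takes as long as a camera call.
- regions_of(label, camera): "region" (400x640 bool, what is visible of it) and "rect" ([left, top, right, bottom] in pixels, round what is visible of it).
- mark_of(label, camera): "location" ([column, row] in pixels: a listed point, or the origin of a listed thing).
The state is a dict: "clock": time; "qpos": joint angles; "joint_vel": joint speeds; "joint_efforts": joint torques, N m; "position": TCP position; "tool_rot": TCP orientation; "contact_force": force on the tool from outside, world axes, zero at the start; "moment": the same for the moment, N m; "gripper_width": finger opening in mm; "grasp_force": force on a finger pad.
Only numpy, scipy, OpenCV 4.12 (cv2) and the standard library are available. Lean on these libraries where they do the work, as an engineer would, in place of code of your own. Each camera call takes 0.05 s, during which the arm holds its last target. There are 200 camera calls.

## Working session

There is one attempt and no reset: what is moved stays moved. The work goes in short steps, Python scripts to look and compute and a shell command to move; the robot and the scene stay as the last step left them, time stands still between calls to the robot, and variables do not carry over. Pictures are saved under pics/ and viewed, at most 10 in all, crops included, and the job is handed in when it is done.

```bash
mkdir -p pics; ls; cat > h.py <<'E'
import numpy as np, cv2
from station import *
def ray(cam,px):
    m=camera_model(cam);K=np.array(m["camera_matrix"]);T=np.array(m["cam_to_world"])
    d=m.get("distortion",None)
    p=cv2.undistortPoints(np.array([[px]],float),K,None if d is None else np.array(d,float))[0,0]
    v=T[:3,:3]@np.array([p[0],-p[1],-1]);return T[:3,3],v
def atz(cam,px,z):
    o,v=ray(cam,px);return o+v*(z-o[2])/v[2]
E
python3 - <<'E'
from h import *
print(observe())
for c in("top","scene"):
    im=read_camera(c);cv2.imwrite(f"pics/{c}1.png",im);print(c,camera_model(c).keys())
    for l,z in(("gap",200),("door_hinge",200),("latch",200),("cupboard",0),("keeper",140)):
        for r in mark_of(l,c)[:2]:print(l,r["p"],r["location"],atz(c,r["location"],z).round(1))
E
```

```text
pics
{'clock': 0.0, 'qpos': array([-1.31760946e+00,  1.24514497e-01,  1.65170021e+00,  3.08922784e-05,
        1.36749561e+00, -8.26203465e-02]), 'joint_vel': array([ 0.00028774,  0.00054091,  0.00214491, -0.00068021, -0.00024929,
       -0.00130177]), 'joint_efforts': array([-4.45764017e-04, -4.23615754e+01, -3.65450442e+01,  5.16532481e-06,
        6.95995390e-03,  2.34829670e-06]), 'position': array([ 214.00740627, -613.10236636,  230.03145234]), 'tool_rot': array([-3.13948471e+00, -2.04902186e-04,  3.35800727e-01]), 'contact_force': array([-0.90612966,  0.22517   , -0.57403091]), 'moment': array([-0.01128103, -0.00047409, -0.04881877]), 'grasp_force': 0.0, 'gripper_width': 85.64675144604617}
top dict_keys(['camera_matrix', 'cam_to_world'])
gap 0.55 [346.8, 175.3] [659.3 -73.8 200. ]
door_hinge 0.58 [299.6, 188.9] [625.3  56.8 200. ]
latch 0.6 [355.5, 172.2] [667.3 -98.  200. ]
cupboard 0.73 [462.1, 262.4] [ 400.3 -446.7    0. ]
cupboard 0.72 [337.9, 156.8] [751.3 -62.5   0. ]
keeper 0.61 [352.3, 179.8] [655.  -93.9 140. ]
keeper 0.46 [335.7, 157.1] [722.7 -48.  140. ]
scene dict_keys(['camera_matrix', 'cam_to_world'])
gap 0.94 [293.0, 208.3] [674.6 -65.9 200. ]
door_hinge 0.91 [335.2, 204.2] [624.6  64.2 200. ]
door_hinge 0.74 [219.8, 184.4] [ 653.  -327.9  200. ]
latch 0.55 [285.8, 203.0] [662.2 -94.  200. ]
keeper 0.89 [287.5, 208.2] [653.3 -94.1 140. ]
```

View pics/top1.png

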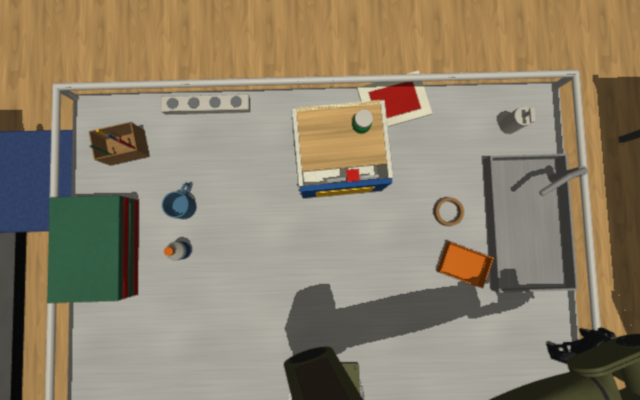

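View pics/scene1.png

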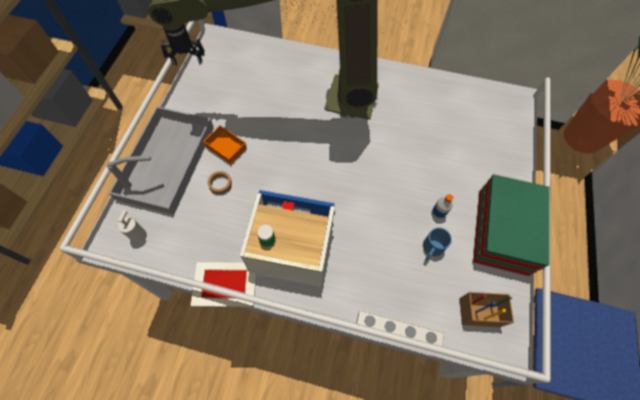

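The cupboard is nearly aligned with the base. The blue door runs from (302,190) to (391,182) in top, the red pad is at (352,175), the jar sits on the back of the top at (362,121), and tray and tape are at about (465,262) and (449,211). I'll move over the gap and look with the wrist camera.

```bash
python3 -m creep '[[0,[0.01,-0.005,-0.04],0],[0,[0.038,-0.024,-0.02],0],[0,[0.038,-0.024,-0.02],0],[0,[0.038,-0.024,-0.02],0],[0,[0.038,-0.024,-0.02],0],[0,[0.038,-0.024,-0.02],0],[0,[0.038,-0.024,-0.02],0],[0,[0.038,-0.024,-0.02],0],[0,[0.038,-0.024,0],0],[0,[0.038,-0.024,0],0]]'
python3 -m creep '[[0,[0.038,-0.024,0],0],[0,[0.038,-0.024,0],0],[0,[0.038,-0.024,0],0],[0,[0.038,-0.024,0],0.05],[0,[0.02,-0.024,0],0.1],[0,[0,0,0],0],[0,[0,0,0],0]]'
python3 - <<'E'
from h import *
s=observe();print(s)
im=read_camera("wrist");cv2.imwrite("pics/w1.png",im)
print(camera_model("wrist"))
for l in("gap","door_hinge","latch","keeper"):
    print(l,mark_of(l,"wrist")[:2])
E
```

```text
clock: 1.6
position: [474.7, -287.6, 413.0]
tool_rot: [3.139, -0.002, 0.336]
contact_force: [1.1, -0.0, 0.3]
gripper_width: -0.0
grasp_force: 0.0
clock: 2.3
position: [598.1, -119.2, 411.3]
tool_rot: [3.141, 0.0, 0.188]
contact_force: [0.6, 0.3, -0.4]
gripper_width: 0.0
grasp_force: 0.0
{'clock': 2.3, 'qpos': array([-2.84549195e-01, -1.52890270e-02,  1.49879486e+00, -5.13499171e-04,
        1.65829530e+00,  1.09809945e+00]), 'joint_vel': array([-0.03170106, -0.0107572 ,  0.00597094, -0.00115847,  0.00132077,
        0.00018676]), 'joint_efforts': array([ 1.09467879e+00, -3.69410312e+01, -3.79730952e+01,  7.14458199e-02,
       -6.53160896e-03,  3.67896503e-02]), 'position': array([ 598.06733602, -119.22760687,  411.25846681]), 'tool_rot': array([3.14123211e+00, 4.18503758e-04, 1.88102787e-01]), 'contact_force': array([ 0.60944877,  0.30801538, -0.35437677]), 'moment': array([ 0.00415814,  0.0020929 , -0.02752302]), 'grasp_force': 0.0, 'gripper_width': 0.0449951884170955}
{'camera_matrix': array([[295.16878556,   0.        , 318.44486777],
       [  0.        , 295.16878556, 205.90292779],
       [  0.        ,   0.        ,   1.        ]]), 'hand_eye': array([[-1.16008413e-04,  9.56316336e-01,  2.92333803e-01,
         7.39821464e+01],
       [ 9.99999912e-01, -6.88481623e-06,  4.19357815e-04,
         1.05704399e+00],
       [ 4.03051394e-04,  2.92333826e-01, -9.56316251e-01,
        -1.42529769e+02],
       [ 0.00000000e+00,  0.00000000e+00,  0.00000000e+00,
         1.00000000e+00]])}
gap [{'location': [286.1, 116.4], 'p': 0.78}]
door_hinge [{'location': [172.0, 122.4], 'p': 0.73}]
latch [{'location': [304.2, 119.3], 'p': 0.75}]
keeper [{'location': [308.8, 121.6], 'p': 0.58}]
```

View pics/w1.png

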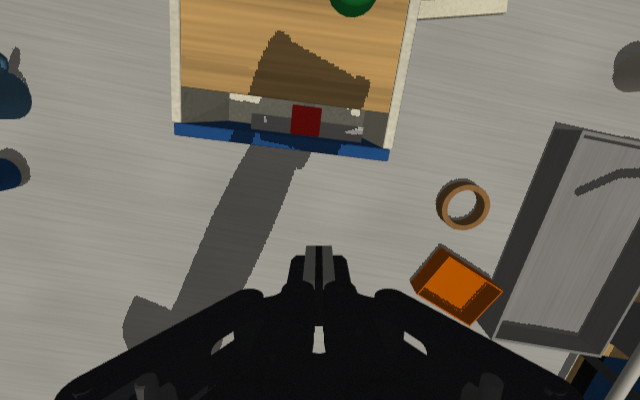

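The wrist picture shows the door's top back edge from (174,123) to (390,150), the wood's front edge from (181,87) to (391,112), and the red pad around (292-321,105-137).

```bash
cat >> h.py <<'E'
from scipy.spatial.transform import Rotation as Ro
def wz(px,z,s):
    m=camera_model("wrist");K=np.array(m["camera_matrix"]);H=np.array(m["hand_eye"])
    T=np.eye(4);T[:3,:3]=Ro.from_euler("xyz",s["tool_rot"]).as_matrix();T[:3,3]=s["position"]
    T=T@H;p=np.linalg.inv(K)@[px[0],px[1],1];v=T[:3,:3]@[p[0],-p[1],-1];o=T[:3,3]
    return o+v*(z-o[2])/v[2]
E
python3 - <<'E'
from h import *
s=observe()
for n,px,z in(("dbL",(174,123),200),("dbR",(390,150),200),("wL",(181,87),200),("wR",(391,112),200),("gap",(286.1,116.4),200),("hinge",(172,122.4),200),("latch",(304.2,119.3),200)): print(n,wz(px,z,s).round(1))
im=cv2.imread("pics/w1.png").astype(int);r=(im[...,2]>90)&(im[...,1]<50)&(im[...,0]<60);r[:,:250]=0;r[:,360:]=0;r[250:]=0
ys,xs=np.nonzero(r);print(len(xs),xs.mean(),ys.mean())
q=cv2.minAreaRect(np.c_[xs,ys].astype(np.float32));print(q)
for z in(195,185,172):
  print(z,wz((xs.mean(),ys.mean()),z,s).round(1), [wz(p,z,s).round(1)[:2] for p in cv2.boxPoints(q)])
E
```

```text
dbL [632.   54.4 200. ]
dbR [ 647.8 -198.7  200. ]
wL [672.5  48.3 200. ]
wR [ 689.7 -189.   200. ]
gap [662.9 -71.8 200. ]
hinge [632.2  56.7 200. ]
latch [663.6 -92.8 200. ]
0 nan nan
((0.0, 0.0), (0.0, 0.0), 0.0)
195 [nan nan nan] [array([723.4, 241.4]), array([723.4, 241.4]), array([723.4, 241.4]), array([723.4, 241.4])]
185 [nan nan nan] [array([724.9, 251.1]), array([724.9, 251.1]), array([724.9, 251.1]), array([724.9, 251.1])]
172 [nan nan nan] [array([726.8, 263.8]), array([726.8, 263.8]), array([726.8, 263.8]), array([726.8, 263.8])]<stdin>:5: RuntimeWarning: Mean of empty slice.
  ret = ret.dtype.type(ret / rcount)
<stdin>:8: RuntimeWarning: Mean of empty slice.
```

```bash
python3 -m creep '[[0,[0,0,0],0.121],[0,[0.0325,-0.0105,0.02],0],[0,[0.032,-0.0102,0.03],0],[0,[0,0,0.04],0],[0,[0,0,0.04],0],[0,[0,0,0.03],0],[0,[0,0,0.02],0],[0,[0,0,0],0],[0,[0,0,0],0]]'
python3 - <<'E'
from h import *
s=observe();print(s["position"],s["tool_rot"],s["contact_force"])
im=read_camera("wrist");cv2.imwrite("pics/w2.png",im)
for l in("gap","latch"):
    for r in mark_of(l,"wrist")[:2]: print(l,r,wz(r["location"],200,s).round(1))
E
```

```text
clock: 3.45
position: [661.0, -95.6, 231.8]
tool_rot: [3.141, -0.0, 0.064]
contact_force: [0.4, -0.4, 1.1]
gripper_width: -0.3
grasp_force: 0.0
[660.969536   -95.56442469 231.83188982] [ 3.14148679e+00 -1.58138251e-04  6.39040268e-02] [ 0.43719725 -0.41756638  1.08141842]
gap {'location': [276.1, 232.9], 'p': 0.71} [662.2 -69.6 200. ]
latch {'location': [310.3, 232.4], 'p': 0.97} [663.9 -91.2 200. ]
latch {'location': [530.0, 356.9], 'p': 0.51} [ 576.3 -257.2  200. ]
```

View pics/w2.png

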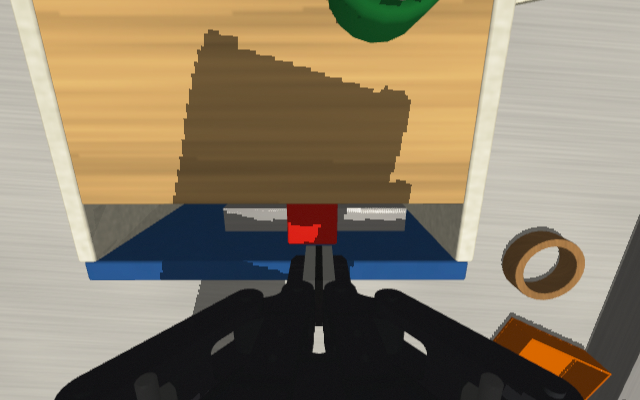

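```bash
python3 - <<'E'
from h import *
s=observe()
for px in((312,205),(312,262)): print(wz(px,200,s).round(1))
E
python3 -m creep '[[0,[0.0015,-0.003,0.01],0],[0,[0,0,0.01],0],[0,[0,0,0.008],0],[0,[0,0,0.002],0],[0,[0,0,0],0],[0,[0,0,0],0]]'
python3 -m creep '[[0,[0,0,0.001],0],[0,[0,0,0.001],0],[0,[0,0,0.001],0],[0,[0,0,0.001],0],[0,[0,0,0],0]]'
```

```text
[682.6 -91.1 200. ]
[643.2 -93.4 200. ]
clock: 4.2
position: [662.4, -91.7, 201.4]
tool_rot: [3.142, -0.0, 0.065]
contact_force: [-0.4, -0.2, 0.4]
gripper_width: 0.0
grasp_force: 0.0
clock: 4.7
position: [662.2, -91.7, 197.1]
tool_rot: [-3.141, 0.0, 0.065]
contact_force: [0.7, -0.5, -0.9]
gripper_width: -0.2
grasp_force: 0.0
```

```bash
python3 -m creep '[[0,[0,0,0.001],0],[0,[0,0,0.001],0],[0,[0,0,0.001],0],[0,[0,0,0.001],0],[0,[0,0,0],0]]'
```

```text
clock: 5.2
position: [662.2, -91.7, 193.0]
tool_rot: [-3.141, 0.0, 0.065]
contact_force: [0.3, -0.9, 0.4]
gripper_width: -0.4
grasp_force: 0.0
```

```bash
python3 - <<'E'
from h import *
print([round(observe()["contact_force"][2],2) for _ in range(3)])
E
```

```text
[np.float64(0.42), np.float64(0.42), np.float64(0.42)]
```

```bash
python3 -m creep '[[0,[0,0,0.001],0],[0,[0,0,0.001],0],[0,[0,0,0.001],0],[0,[0,0,0.001],0],[0,[0,0,0],0]]'
```

```text
clock: 5.7
position: [662.2, -91.7, 189.1]
tool_rot: [-3.141, 0.0, 0.065]
contact_force: [-0.2, -0.6, -0.3]
gripper_width: -0.2
grasp_force: 0.0
```

```bash
python3 -m creep '[[0,[0,0,0.001],0],[0,[0,0,0.001],0],[0,[0,0,0.001],0],[0,[0,0,0.001],0],[0,[0,0,0],0]]'
```

```text
clock: 6.2
position: [662.2, -91.7, 185.0]
tool_rot: [-3.141, 0.0, 0.065]
contact_force: [0.2, 0.8, 0.8]
gripper_width: -0.1
grasp_force: 0.0
```

```bash
python3 -m creep '[[0,[0,0,0.001],0],[0,[0,0,0.001],0],[0,[0,0,0.001],0],[0,[0,0,0.001],0],[0,[0,0,0],0]]'
```

```text
clock: 6.7
position: [662.2, -91.7, 181.1]
tool_rot: [-3.142, 0.0, 0.065]
contact_force: [-0.4, 0.0, 1.0]
gripper_width: 0.1
grasp_force: 0.0
```

```bash
python3 -m creep '[[0,[0,0,0.001],0],[0,[0,0,0.001],0],[0,[0,0,0.001],0],[0,[0,0,0.001],0],[0,[0,0,0],0]]'
```

```text
clock: 7.2
position: [662.2, -91.7, 177.1]
tool_rot: [-3.141, 0.0, 0.065]
contact_force: [-0.2, -0.3, -0.2]
gripper_width: -0.1
grasp_force: 0.0
```

```bash
python3 -m creep '[[0,[0,0,0.001],0],[0,[0,0,0.001],0],[0,[0,0,0.001],0],[0,[0,0,0.001],0],[0,[0,0,0],0]]'
```

```text
clock: 7.7
position: [662.3, -91.8, 173.8]
tool_rot: [3.141, -0.0, 0.065]
contact_force: [-2.7, -0.9, 4.9]
gripper_width: -0.3
grasp_force: 2.3
```

```bash
python3 -m creep '[[0,[0,0,0.001],0],[0,[0,0,0.001],0],[0,[0,0,0.001],0],[0,[0,0,0],0]]'
```

```text
clock: 8.1
position: [662.3, -91.8, 171.0]
tool_rot: [3.141, 0.0, 0.065]
contact_force: [-4.5, 0.0, 7.0]
gripper_width: -0.5
grasp_force: 3.4
```

```bash
python3 -m creep '[[0,[0,0,0.001],0],[0,[0,0,0.001],0],[0,[0,0,0],0],[0,[0,0,0],0]]'
```

```text
clock: 8.5
position: [662.3, -91.9, 169.5]
tool_rot: [3.141, 0.0, 0.065]
contact_force: [-5.2, -0.5, 7.2]
gripper_width: -0.2
grasp_force: 4.0
```

```bash
python3 -m creep '[[0,[0,0,0.001],0],[0,[0,0,0.0007],0],[0,[-0.001,0,0],0],[0,[-0.001,0,0],0],[0,[-0.001,0,0],0],[0,[0,0,0],0]]'
```

```text
clock: 9.1
position: [661.9, -91.9, 169.4]
tool_rot: [3.141, -0.008, 0.065]
contact_force: [1.9, 1.1, 7.5]
gripper_width: 0.2
grasp_force: 3.8
```

```bash
python3 -m creep '[[0,[-0.001,0,0],0],[0,[0,0,0],0],[0,[0,0,0],0]]'; python3 -c "
from h import *
s=observe();print(s['moment'],s['joint_efforts'],s['qpos'])"
```

```text
clock: 9.4
position: [661.8, -91.9, 169.8]
tool_rot: [3.14, -0.01, 0.065]
contact_force: [4.1, 1.1, 7.1]
gripper_width: -0.1
grasp_force: 3.6
[ 0.17213734 -0.75679771 -0.00952206] [-1.19790271e+00 -3.97311187e+01 -2.92793262e+01 -5.59840277e-01
  1.08949006e+00 -2.00682036e-03] [-0.219066    0.19995855  1.67017246  0.0017713   1.26152066  1.28643169]
```

```bash
python3 -m creep '[[0,[-0.001,0,0.001],0],[0,[-0.001,0,0.0005],0],[0,[-0.001,0,0],0],[0,[0,0,0],0]]'
```

```text
clock: 9.8
position: [659.5, -92.2, 168.9]
tool_rot: [3.14, -0.012, 0.065]
contact_force: [6.1, 0.7, 8.3]
gripper_width: 0.0
grasp_force: 3.9
```

```bash
python3 -m creep '[[0,[-0.0015,0,0.0005],0],[0,[-0.0015,0,0.0003],0],[0,[-0.001,0,0],0],[0,[0,0,0],0]]'
```

```text
clock: 10.2
position: [655.8, -92.7, 168.4]
tool_rot: [3.14, -0.013, 0.065]
contact_force: [4.8, 0.8, 8.1]
gripper_width: 0.0
grasp_force: 4.1
```

```bash
python3 -m creep '[[0,[-0.001,0,0.0005],0],[0,[-0.001,0,0],0],[0,[-0.001,0,0],0],[0,[0,0,0],0]]'
```

```text
clock: 10.6
position: [653.1, -92.9, 168.0]
tool_rot: [3.139, -0.014, 0.065]
contact_force: [7.1, 1.5, 8.2]
gripper_width: 0.4
grasp_force: 4.2
```

```bash
python3 -m creep '[[0,[-0.001,0,0.0003],0],[0,[-0.001,0,0],0],[0,[0,0,0],0]]'
```

```text
clock: 10.9
position: [651.3, -93.0, 168.0]
tool_rot: [3.139, -0.014, 0.065]
contact_force: [6.8, 0.9, 8.7]
gripper_width: 0.2
grasp_force: 4.3
```

```bash
python3 -m creep '[[0,[-0.001,0,0],0],[0,[-0.001,0,0],0],[0,[-0.001,0,0],0],[0,[0,0,0],0]]'; python3 - <<'E'
from h import *
im=read_camera("wrist");cv2.imwrite("pics/w3.png",im)
E
```

```text
clock: 11.3
position: [648.2, -93.2, 167.9]
tool_rot: [3.139, -0.014, 0.065]
contact_force: [7.5, 1.1, 7.5]
gripper_width: -0.1
grasp_force: 4.3
```

View pics/w3.png

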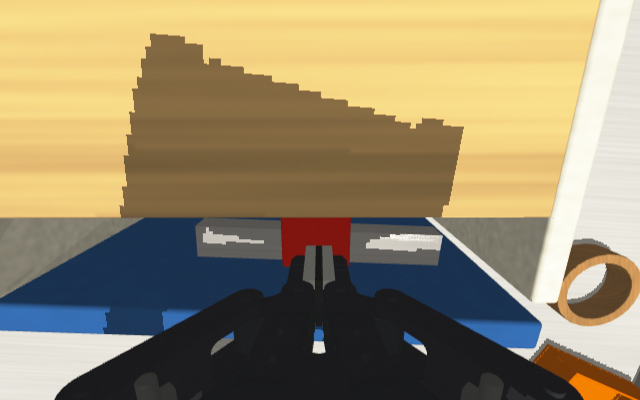

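The door's right end has swung out past the cupboard wall, from (470,280) to (541,348), so it is unhooking. I'll keep the pad pressed and carry the door on.

```bash
python3 -m creep '[[0,[-0.0015,0,0],0],[0,[-0.0015,0,0],0],[0,[-0.001,0,0],0],[0,[0,0,0],0]]'; python3 -m creep '[[0,[-0.0015,0,0],0],[0,[-0.0015,0,0],0],[0,[-0.0015,0,0],0],[0,[0,0,0],0]]'
```

```text
clock: 11.75
position: [644.2, -93.5, 167.9]
tool_rot: [3.139, -0.014, 0.065]
contact_force: [7.6, 1.1, 7.6]
gripper_width: 0.1
grasp_force: 4.4
clock: 12.15
position: [639.6, -93.7, 167.8]
tool_rot: [3.139, -0.014, 0.065]
contact_force: [7.0, 2.1, 8.8]
gripper_width: -0.0
grasp_force: 4.1
```

```bash
python3 -m creep '[[0,[-0.002,0,0],0],[0,[-0.002,0,0],0],[0,[-0.002,0,0],0],[0,[-0.002,0,0],0],[0,[0,0,0],0]]'; python3 -m creep '[[0,[-0.003,0,-0.001],0],[0,[-0.003,0,-0.001],0],[0,[-0.003,0,-0.001],0],[0,[-0.003,0,-0.001],0],[0,[0,0,0],0]]'
```

```text
clock: 12.65
position: [626.1, -93.9, 162.3]
tool_rot: [-3.141, 0.002, 0.065]
contact_force: [0.1, -1.1, 0.3]
gripper_width: -0.2
grasp_force: 0.2
clock: 13.15
position: [614.5, -94.9, 167.7]
tool_rot: [3.142, 0.0, 0.065]
contact_force: [0.1, -0.5, -0.8]
gripper_width: 0.1
grasp_force: 0.0
```

```bash
python3 -m creep '[[0,[-0.012,-0.002,0],0.11],[0,[-0.012,-0.002,0],0.11],[0,[-0.012,-0.002,0],0.11],[0,[-0.012,-0.002,0],0.11],[0,[-0.012,0,0],0.11],[0,[-0.012,0,0],0.11],[0,[-0.012,0,0],0.11],[0,[-0.012,0,0],0.11],[0,[0,0,0],0]]'; python3 - <<'E'
from h import *
im=read_camera("top");cv2.imwrite("pics/t2.png",im[120:280,200:460].repeat(3,0).repeat(3,1)[:480,:780])
print(observe()["qpos"])
E
```

```text
clock: 14.05
position: [526.7, -57.1, 167.6]
tool_rot: [3.142, 0.0, -0.814]
contact_force: [-0.1, 0.2, -1.6]
gripper_width: 0.0
grasp_force: 0.0
[-2.09755311e-01 -9.34086191e-02  1.97943035e+00 -8.38969873e-05
  1.25518042e+00  2.17352690e+00]
```

View pics/t2.png

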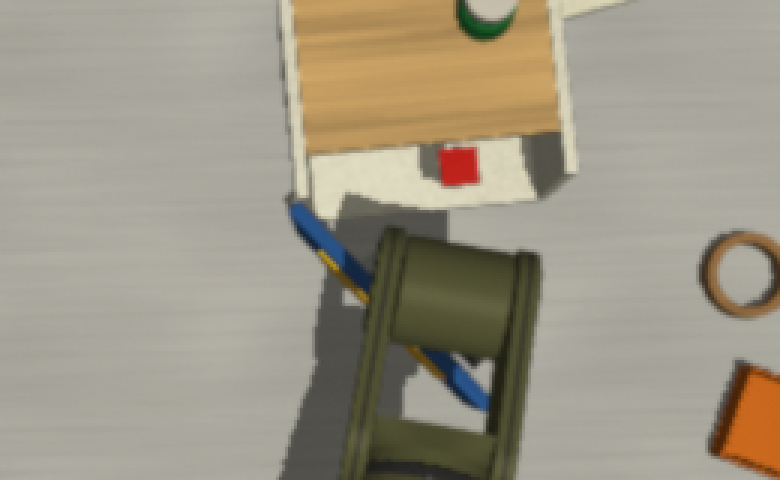

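The door stands at roughly 0.9 rad: its panel runs from (295,205) to (485,405) in the crop. I'll swing it further.

```bash
python3 -m creep '[[0,[-0.011,-0.001,0],0.09],[0,[-0.011,-0.001,0],0],[0,[-0.011,-0.001,0],0],[0,[-0.011,-0.001,0],0],[0,[-0.01,-0.003,0],0],[0,[-0.01,-0.003,0],0],[0,[-0.01,-0.003,0],0],[0,[-0.01,-0.003,0],0],[0,[0,0,0],0],[0,[0,0,0],0]]'
```

```text
clock: 15.1
position: [487.1, 18.2, 167.4]
tool_rot: [3.141, 0.0, -0.904]
contact_force: [0.1, 0.5, 0.5]
gripper_width: 0.1
grasp_force: 0.0
```

```bash
python3 -m creep '[[0,[0.012,0.01,0],0],[0,[0.012,0.01,0],0],[0,[0,0,-0.04],0],[0,[0,0,-0.04],0],[0,[0,0,-0.04],0],[0,[0.03,0.03,-0.03],0],[0,[0.03,0.03,0],0],[0,[0.03,0.03,0],0],[0,[0,0,0],0],[0,[0,0,0],0]]'; python3 - <<'E'
from h import *
im=read_camera("scene");cv2.imwrite("pics/s2.png",im[120:300,160:420].repeat(3,0).repeat(3,1))
E
```

```text
clock: 16.1
position: [471.2, -139.0, 316.1]
tool_rot: [-3.142, 0.001, -0.908]
contact_force: [0.5, -0.1, -0.3]
gripper_width: 0.2
grasp_force: 0.0
```

View pics/s2.png

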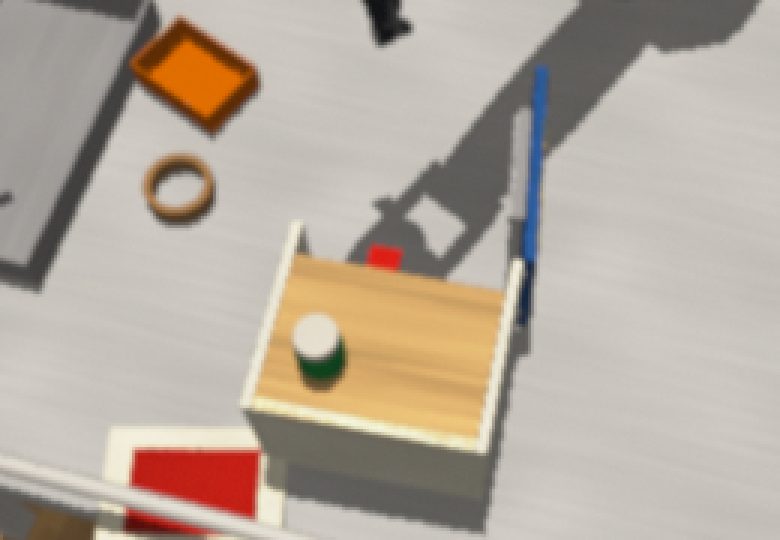

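The door stands about square to the cupboard, from (525,320) to (542,70) in the crop. The jar, tape and tray are in place, and the gripper at (385,25) is clear of everything.

```bash
python3 -c "
from station import *
print(close_job())"
```

```text
the job is handed in; nothing more can be done
None
```

The paint cupboard is unlatched and its door stands open about square to the front. The latch saw roughly 12 N at most, the jar on top, tape and tray are where they were, and the arm is clear. I handed the job in at about 16 s; no verdict came back.

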